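# Walk the loaded crate back against the pantry stop

### The job

Without lifting it, creep the heavy wooden crate straight back along the shelf by pushing its two near corner posts in turn: first the left post, then the right, then the left again, each time until that side is at least three degrees ahead of square, but never more than twelve degrees askew. Carry on post by post until the crate is pressed gently, square and fully home against the wooden stop batten behind it, whose exact place you must find by feel, never pushing with more than 30 N. Keep off the glass jars in the crate's open front, leave the other things on the shelf alone, and finish clear of the crate.

Things in the scene. Friction and masses are not known exactly. Their poses are not given: they have to be found in the camera images.
- crate: open-fronted wooden crate, 150 mm deep (x), 240 wide (y), about 1.35 kg (+-12 %). Origin: centre of its flat underside; x away from the robot towards the stop, y left, z up. Walls 80 mm high; a solid post 85 mm high at each near corner; two cans in it, 95 mm high, fill x > -7 mm. Pushing a post takes 3 to 9 N and turns it: 0.17-0.3 m of post travel per rad. It stays where left
- jars: three lidded glass baby food jars fixed in a row in the crate's open front between the posts: 54 mm across, tops 69 mm high, near sides 10 mm behind the posts' near faces, filling crate y -83 to +83 mm. Origin and axes as the crate. Glass: not to be touched
- left_post (a point): middle of the near face of the crate's left near post (crate x -75, y +103 mm), 50 mm above the shelf. The post is 34 mm wide in y; its slick plastic facing spans heights 15 to 75 mm. Pushing it forward turns the crate clockwise seen from above
- right_post (a point): middle of the near face of the crate's right near post (crate x -75, y -103 mm), 50 mm above the shelf. The post is 34 mm wide in y; its slick plastic facing spans heights 15 to 75 mm. Pushing it forward turns the crate anticlockwise
- bay: fixed stop beyond the crate: cleat 320 mm long, 50 high, with a rigid batten 260 mm long, 46 high, on the robot's side. Origin on the shelf; x away from the robot, square to the batten; y left. The batten's near face is at x = -12 to 0 mm (unmeasured, varies), so the crate is home with its origin at bay x -87 to -75. It starts at -185 to -170, within 10 mm of centre, 2 degrees of square
- plate: small square steel plate, 22 mm, lying on top of the cleat at its middle, set corner-on: its x axis is turned 45 degrees to the left of bay x. Moves with the bay; only used to tell which way the crate is turned
- turntable: bystander: clear round turntable with raised edge, 210 mm across, 42 mm high; origin under its centre
- can: bystander: closed can of beans, 74 mm across, 110 mm high; origin under its centre
- cup: bystander: muffin cup, 70 mm across, 32 mm high; origin under its centre
- pin_handle: bystander: turned wooden handle of a rolling pin, lying, about 110 mm long along its x, 34 mm wide, 26 mm high; origin under its middle

How it is judged:
On the way, in this order (a step that is already met when the one before it is completed fails the run):
1. the crate is swung to its left-post-ahead side, at least 2.7 degrees past square (angle between the x axis of crate and the x axis of plate, either way round above 0.833 rad), for 0.1 s.
2. then to its right-post-ahead side, at least 2.7 degrees past square (angle between the x axis of crate and the x axis of plate, either way round below 0.738 rad), for 0.1 s.
3. then to its left-post-ahead side again (angle between the x axis of crate and the x axis of plate, either way round above 0.833 rad), for 0.1 s.
4. the crate is pressed against the batten with more than 2 N, square to it within 1.4 degrees (contact force between crate and bay above 2 N and angle between the x axis of crate and the x axis of bay, either way round below 0.025 rad), for 0.15 s.
At the end, for the whole second after the job is handed in: the crate rests flat and still at the batten, square to it within 1.4 degrees, its origin no more than 90 mm before the bay origin and within 40 mm of the bay's middle sideways (angle between the x axis of crate and the x axis of bay, either way round below 0.025 rad and x of crate in the frame of bay above -0.09 m and y of crate in the frame of bay between -0.04 and 0.04 m and height (world z) of crate below 0.004 m and linear speed of crate below 0.01 m/s); the robot touches nothing.
It fails at once if the crate is pushed or pressed with more than 30 N (contact force between any of the fingers, the arm and crate above 30 N or contact force between crate and bay above 30 N).
It fails at once if the crate gets more than 12 degrees askew to the batten (angle between the x axis of crate and the x axis of bay, either way round above 0.21 rad).
It fails at once if the crate is lifted or tipped (height (world z) of crate above 0.012 m or angle between crate's own z axis and vertical above 0.08 rad).
It fails at once if the glass jars are touched (contact force between any of the fingers, the arm and jars above 1 N).
It fails at once if a bystander is moved by more than 15 mm (distance of any of turntable, can, cup, pin_handle from where it was at the start of the episode above 0.015 m).
It also fails if it takes over 72 s, if anything falls off the work surface, if the arm or the gripper's body presses on something with over 40 N, if the wrist force passes 120 N, or if a joint passes its speed limit or range.

### The arm

A 7-joint arm with a two-finger parallel gripper is mounted at the origin on the work surface. World frame = base frame: x ahead of the robot, y to its left, z up, the work surface at z = 0. Lengths are in m, angles in rad, forces in N, time in s.
With the tool pointing down it reaches from about 0.4 to 0.85 m from the base axis. Payload 4.5 kg.
Tool frame: the origin (TCP) lies on the centre line of the jaws, within the pads' length; the fingertips stand 8 mm ahead of it and the grasp point (between the pads) lies 11 mm behind it; z points along the fingers, x is the direction in which the jaws open and shut, and the axes are right-handed (so a half turn about z gives the same grasp; the last joint's range is limited). The gripper opens to 88 mm and grips with 3 to 60 N. Pads are 18 mm wide; open, the fingers measure 123 mm over their backs; the gripper's body (75 mm by 187 mm) begins 45 mm behind the grasp point.
Start: joints at [1.281, 0.689, -0.195, 1.565, 0.157, 0.902, -0.215], TCP at [0.199, -0.593, 0.247] pointing down, gripper open.
Joint ranges: [-3.01, 3.01], [-0.46, 2.08], [-1.47, 1.51], [0.13, 2.56], [-1, 4.14], [0.04, 2.09], [-2.66, 2.66]. Speed limits (rad/s): [2.57, 2.57, 3.14, 3.14, 3.14, 3.14, 3.14].

### API

Orientations are given as a unit quaternion [x, y, z, w].
In Python, from plant import r gives the robot as it stands.
- The arm moves only by the shell command python3 -m pendant 'ROWS' [FORCE]. ROWS is JSON, a list of rows, each a list of 3 entries, a list of its own where there are three numbers: the turn, a rotation vector about the tool's x, y, z in rad, then the shift along the tool's x, y, z in m, then the opening, from 0 (shut) to 1 (fully open). In form: [[[wx, wy, wz], [tx, ty, tz], claw], ...]. A call has 1 to 10 rows; each row is the pose to reach, as a shift and turn from the pose commanded when the call began, along the tool's axes at that moment; what a row does not reach only later rows make up. A row lasts 1/10 s, in which the tool goes at most 50 mm and 8.59 degrees, less where a joint would pass 70% of its speed; a pose out of reach is approached as far as the arm can. A call with a gripper value outside its range is refused whole. The fingers move at their own pace and stop on an object; FORCE is the grip in N (left out, the last holds). Time passes only in rows, so rows that repeat a pose let the fingers close. It gives the time, the measured TCP pose, the force and the opening at its end, in the units of the state.
- r.get_state(): the state, without advancing time (a new reading comes with each control period).
- r.snapshot(name): name is "side" or "top" or "wrist"; returns a dict with "image" (400x640x3 uint8, red, green, blue), "mtx" (3x3 intrinsics, pixels), "R" (3x3) and "t" (3): a world point X has camera coordinates R X + t; the wrist camera has in their place "T_tool_cam" (4x4, takes a point from camera to tool coordinates, whose origin is the TCP and whose axes are the tool frame's). Camera axes: x right, y down, z forward; pixel columns grow to the right and rows downward; lengths in m; the calibration is good to about 2 mm. A picture is of the moment at which its call begins: read the wrist's pose just before it. There is no depth.
- r.finish_job(): hands the job in, once; it reports no verdict.
The state is a dict: "clock": time; "q": joint angles; "qd": joint speeds; "joint_torque": joint torques, N m; "tool_pos": TCP position; "eef_rot": TCP orientation; "contact_force": force on the tool from outside, world axes, zero at the start; "moment": the same for the moment, N m; "opening": opening from 0.0 (shut) to 1.0 (fully open).
Only numpy, scipy, OpenCV 4.12 (cv2) and the standard library are available. Lean on these libraries where they do the work, as an engineer would, in place of code of your own. Each camera call takes 0.05 s, during which the arm holds its last target. There are 200 camera calls.

## Working session

There is one attempt and no reset: what is moved stays moved. The work goes in short steps, Python scripts to look and compute and a shell command to move; the robot and the scene stay as the last step left them, time stands still between calls to the robot, and variables do not carry over. Pictures are saved under pics/ and viewed, about 8 in all and at most 12, crops included, and the job is handed in when it is done.

```bash
ls; mkdir -p pics; python3 - <<'E'
from plant import r
import cv2,json,numpy as np
s=r.get_state(); print({k:np.round(v,3).tolist() for k,v in s.items()})
ims=[]
for n in("top","side"):
    d=r.snapshot(n); cv2.imwrite(f"pics/{n}0.png",d["image"][:,:,::-1])
    print(n,d["mtx"].tolist(),np.round(d["R"],4).tolist(),np.round(d["t"],4).tolist())
E
```

```text
pics
{'clock': 0.0, 'q': [1.281, 0.69, -0.194, 1.566, 0.157, 0.902, -0.215], 'qd': [-0.0, -0.0, 0.001, 0.001, -0.002, 0.0, -0.001], 'joint_torque': [-0.0, -52.756, -1.267, -15.343, -0.053, 0.007, 0.0], 'tool_pos': [0.199, -0.592, 0.246], 'eef_rot': [0.812, -0.584, -0.001, -0.0], 'contact_force': [-0.284, 0.428, -0.286], 'moment': [-0.05, 0.014, 0.01], 'opening': 0.997}
top [[382.9287236677733, 0.0, 317.0309102026662], [0.0, 382.9287236677733, 204.17246390688686], [0.0, 0.0, 1.0]] [[0.021, -0.9993, -0.0308], [-0.9961, -0.0183, -0.086], [0.0854, 0.0325, -0.9958]] [0.0092, 0.5853, 1.0917]
side [[384.7268061337364, 0.0, 319.54180955758875], [0.0, 384.7268061337364, 201.460893251857], [0.0, 0.0, 1.0]] [[-0.9433, -0.3314, -0.0193], [-0.151, 0.4803, -0.864], [0.2957, -0.8121, -0.5031]] [0.5615, 0.145, 0.8246]
```

View pics/top0.png

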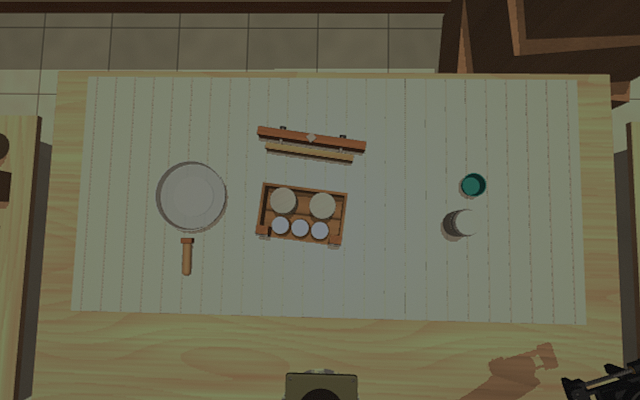

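View pics/side0.png

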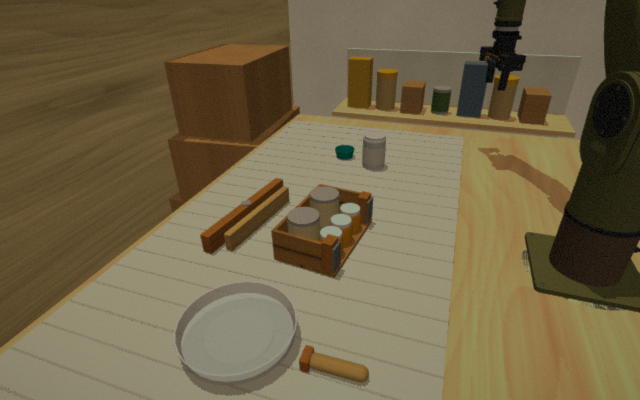

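The top view shows the crate around (302,213), the cleat and plate around (311,138), the batten just below the cleat, and the bystanders well to both sides. I'll enlarge the middle to read off edges.

```bash
cat > h.py <<'E'
import cv2,numpy as np
from plant import r
def ray(d,u,v,z):
    R,t=np.array(d["R"]),np.array(d["t"]); c=-R.T@t
    k=R.T@np.linalg.inv(d["mtx"])@[u,v,1.]; return (c+k*(z-c[2])/k[2])[:2]
E
python3 - <<'E'
import cv2
im=cv2.imread('pics/top0.png')[120:250,245:380]
cv2.imwrite('pics/c0.png',cv2.convertScaleAbs(cv2.resize(im,None,fx=4.6,fy=4.6,interpolation=cv2.INTER_CUBIC),alpha=1.5))
E
```

```text
(no output)
```

View pics/c0.png

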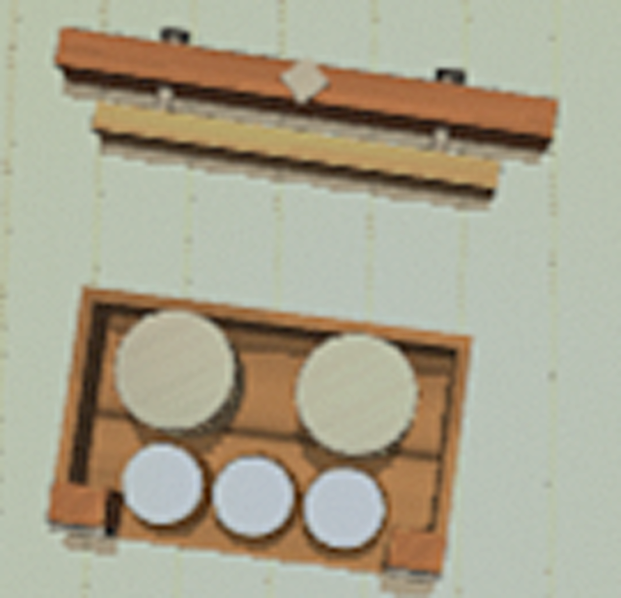

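```bash
python3 - <<'E'
from h import *
d=r.snapshot("top")
def P(x,y,z): return ray(d,245+x/4.6-.4,120+y/4.6-.4,z)
pts=dict(BL=(85,288,.08),BR=(471,337,.08),PL0=(50,522,.085),PR1=(440,574,.085),cFL=(65,28,.05),cFR=(557,97,.05),cNL=(58,64,.05),cNR=(550,138,.05),bNL=(95,130,.046),bNR=(497,188,.046),plate=(305,80,.05))
q={k:P(*v) for k,v in pts.items()}
for k,v in q.items(): print(k,v.round(4))
def a(l,rr): v=q[l]-q[rr]; return np.linalg.norm(v).round(4),np.degrees(np.arctan2(-v[0],v[1])).round(2)
for p in(("BL","BR"),("PL0","PR1"),("cFL","cFR"),("cNL","cNR"),("bNL","bNR")):print(p,a(*p))
v=(q["BL"]+q["BR"]-q["PL0"]-q["PR1"])/2;print(np.linalg.norm(v),np.degrees(np.arctan2(v[1],v[0])))
E
```

```text
BL [0.6393 0.1713]
BR [ 0.6133 -0.0635]
PL0 [0.4968 0.1868]
PR1 [ 0.4709 -0.047 ]
cFL [0.8096 0.1949]
cFR [ 0.7691 -0.1165]
cNL [0.7862 0.1986]
cNR [ 0.7429 -0.1124]
bNL [0.745  0.1743]
bNR [ 0.7116 -0.08  ]
plate [0.7779 0.0418]
('BL', 'BR') (np.float64(0.2363), np.float64(-6.3))
('PL0', 'PR1') (np.float64(0.2352), np.float64(-6.33))
('cFL', 'cFR') (np.float64(0.314), np.float64(-7.41))
('cNL', 'cNR') (np.float64(0.314), np.float64(-7.93))
('bNL', 'bNR') (np.float64(0.2565), np.float64(-7.5))
0.1433521404814994 -6.420673631329529
```

Measured sizes agree to about 2 % (240 → 236, batten 260 → 257). Bay yaw is about -7.6°, crate about -6.35°, and the gap is about 100 mm. I'll close the gripper, turn the tool square to the bay and go to the left post by way of (.47,-.25).

```bash
cat >> h.py <<'E'
from scipy.spatial.transform import Rotation as Ro
BY=np.radians(-7.6); BX=np.array([np.cos(BY),np.sin(BY),0]); BL=np.array([-np.sin(BY),np.cos(BY),0])
def go(*targets):
    s=r.get_state(); R=Ro.from_quat(s["eef_rot"]).as_matrix(); p=np.array(s["tool_pos"])
    print("t",round(s["clock"],2),"pos",p.round(4),"toolx yaw",np.degrees(np.arctan2(R[1,0],R[0,0])).round(2),"tilt",R[2].round(3),"F",np.round(s["contact_force"],2))
    for t in targets:
        print("shift",(R.T@(np.array(t)-p)).round(4),"dist",np.linalg.norm(np.array(t)-p).round(3))
E
python3 -m pendant '[[[0,0,0.456],[-0.238,-0.366,0],0],[[0,0,0.456],[-0.238,-0.366,0],0],[[0,0,0.456],[-0.238,-0.366,0],0],[[0,0,0.456],[-0.238,-0.366,0],0],[[0,0,0.456],[-0.238,-0.366,0],0],[[0,0,0.456],[-0.238,-0.366,0],0],[[0,0,0.456],[-0.238,-0.366,0],0],[[0,0,0.456],[-0.238,-0.366,0],0],[[0,0,0.456],[-0.238,-0.366,0],0],[[0,0,0.456],[-0.238,-0.366,0],0]]' 20
python3 -c "
from h import *
go((.452,.181,.247),(.452,.181,.055))"
```

```text
clock: 1.15
tool_pos: [0.4744, -0.244, 0.2465]
eef_rot: [-0.663, 0.749, 0.0, 0.002]
contact_force: [-0.7, -0.3, 0.6]
opening: 0.114
t 1.15 pos [ 0.4744 -0.244   0.2465] toolx yaw -96.94 tilt [-0.004 -0.002 -1.   ] F [-0.75 -0.31  0.58]
shift [-0.4192  0.0736  0.001 ] dist 0.426
shift [-0.4184  0.0741  0.193 ] dist 0.467
```

```bash
python3 -m pendant '[[[0,0,0],[-0.419,0.074,0],0],[[0,0,0],[-0.419,0.074,0],0],[[0,0,0],[-0.419,0.074,0],0],[[0,0,0],[-0.419,0.074,0],0],[[0,0,0],[-0.419,0.074,0],0],[[0,0,0],[-0.419,0.074,0],0],[[0,0,0],[-0.419,0.074,0],0],[[0,0,0],[-0.419,0.074,0],0],[[0,0,0],[-0.419,0.074,0],0],[[0,0,0],[-0.419,0.074,0],0]]'
python3 -m pendant '[[[0,0,0],[0,0,0.11],0],[[0,0,0],[0,0,0.11],0],[[0,0,0],[0,0,0.11],0],[[0,0,0],[0,0,0.11],0]]'
python3 -c "
from h import *
go((.452,.181,.055))
d=r.snapshot('wrist');cv2.imwrite('pics/w1.png',d['image'][:,:,::-1]);print(np.round(d['T_tool_cam'],3).tolist(),d['mtx'].tolist())"
```

```text
clock: 2.15
tool_pos: [0.4516, 0.1788, 0.2465]
eef_rot: [-0.662, 0.75, 0.001, 0.001]
contact_force: [0.8, -0.2, -0.9]
opening: 0.0
clock: 2.55
tool_pos: [0.4513, 0.1726, 0.1358]
eef_rot: [-0.658, 0.753, 0.0, -0.002]
contact_force: [0.2, 1.1, 0.6]
opening: 0.007
t 2.55 pos [0.4513 0.1726 0.1358] toolx yaw -97.69 tilt [ 0.003  0.003 -1.   ] F [0.17 1.05 0.56]
shift [-0.0086  0.0002  0.0808] dist 0.081
[[1.0, -0.0, 0.001, 0.001], [-0.0, 0.966, 0.257, -0.066], [-0.001, -0.257, 0.966, -0.139], [0.0, 0.0, 0.0, 1.0]] [[292.30979330649023, 0.0, 316.19294707669303], [0.0, 292.30979330649023, 202.3699594121534], [0.0, 0.0, 1.0]]
```

View pics/w1.png

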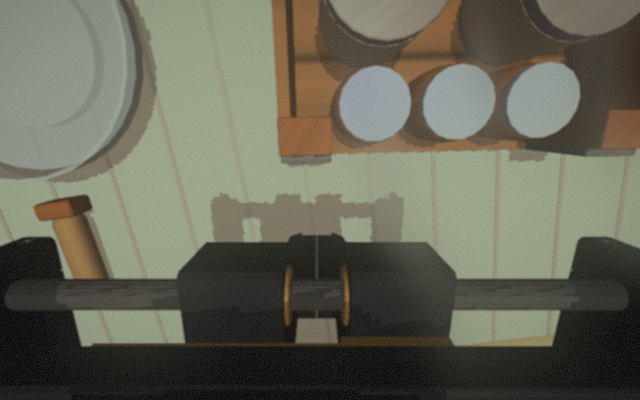

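The wrist view shows the left post's near top edge at about (279,152)–(331,155), with the fingers at column 316. The right post's inner near corner is at about (609,147). The pin handle lies left of the gripper and below its body.

```bash
cat >> h.py <<'E'
def wr(d,s,u,v,z):
    T=np.array(d["T_tool_cam"]);R=Ro.from_quat(s["eef_rot"]).as_matrix();p=np.array(s["tool_pos"])
    c=R@T[:3,3]+p; k=R@T[:3,:3]@np.linalg.inv(d["mtx"])@[u,v,1.]; return (c+k*(z-c[2])/k[2])[:2]
E
python3 -c "
from h import *
s=r.get_state();d=r.snapshot('wrist')
for a in((279,152),(331,155),(609,147),(278,117),(330,120)):print(a,wr(d,s,*a,.085).round(4))
go((.452,.181,.055))"
```

```text
(279, 152) [0.5038 0.19  ]
(331, 155) [0.4974 0.1569]
(609, 147) [ 0.4784 -0.0219]
(278, 117) [0.5254 0.187 ]
(330, 120) [0.5192 0.1548]
t 2.65 pos [0.4532 0.174  0.1381] toolx yaw -97.66 tilt [-0.001 -0.002 -1.   ] F [-0.16  0.06  0.  ]
shift [-0.0067  0.0023  0.0831] dist 0.083
```

```bash
cat >> h.py <<'E'
def lids(name,save=None):
    s=r.get_state();d=r.snapshot(name);im=np.array(d["image"])
    if save: cv2.imwrite(save,im[:,:,::-1])
    f=im.astype(int); m=((f[:,:,2]-f[:,:,0]>3)&(f[:,:,2]-f[:,:,1]>-1)&(f.sum(2)>330)).astype(np.uint8)
    m=cv2.morphologyEx(m,cv2.MORPH_OPEN,np.ones((3,3),np.uint8))
    H,W=m.shape; out=[]
    for c in cv2.findContours(m,cv2.RETR_EXTERNAL,cv2.CHAIN_APPROX_NONE)[0]:
        x,y,w,h=cv2.boundingRect(c); A=cv2.contourArea(c)
        if A<(100 if name=="top" else 1500) or x<2 or y<2 or x+w>W-3 or y+h>H-3: continue
        h_=cv2.convexHull(c)
        if A/cv2.contourArea(h_)<.85: continue
        (u,v),ax,_=cv2.fitEllipse(h_); 
        if not .75<ax[0]/ax[1]: continue
        p=ray(d,u,v,.069) if name=="top" else wr(d,s,u,v,.069); out.append((u,v,ax[1],p))
    out.sort(key=lambda o:-o[3][1])
    print(name,[(round(o[0]),round(o[1]),round(o[2]),o[3].round(4).tolist()) for o in out])
    if len(out)>1:
        v=out[0][3]-out[-1][3]; print("  span",np.linalg.norm(v).round(4),"yaw rel bay",(np.degrees(np.arctan2(-v[0],v[1]))+7.6).round(2))
E
python3 -m pendant '[[[0,0,0],[-0.008,0,0.083],0],[[0,0,0],[-0.008,0,0.083],0],[[0,0,0],[-0.008,0,0.083],0]]'
python3 -c "
from h import *
lids('wrist','pics/w2.png');lids('top','pics/t2.png');go((.491,.1765,.055))"
```

```text
clock: 2.95
tool_pos: [0.4527, 0.1827, 0.0527]
eef_rot: [-0.659, 0.752, 0.0, -0.001]
contact_force: [-0.5, -1.1, 0.7]
opening: 0.01
wrist []
top [(280, 225, 16, [0.5218, 0.1222]), (300, 228, 16, [0.5149, 0.0665]), (319, 230, 16, [0.509, 0.011])]
  span 0.1119 yaw rel bay 1.05
t 3.05 pos [0.4541 0.1826 0.0554] toolx yaw -97.59 tilt [-0.001 -0.002 -1.   ] F [-0.53 -0.19  0.27]
shift [ 0.0012 -0.0374  0.0005] dist 0.037
```

```bash
python3 -m pendant '[[[0,0,0],[0,-0.012,0],0],[[0,0,0],[0,-0.018,0],0],[[0,0,0],[0,-0.021,0],0],[[0,0,0],[0,-0.024,0],0],[[0,0,0],[0,-0.027,0],0],[[0,0,0],[0,-0.030,0],0],[[0,0,0],[0,-0.033,0],0],[[0,0,0],[0,-0.036,0],0]]'
python3 -c "
from h import *
go();lids('top','pics/t3.png')"
```

```text
clock: 3.85
tool_pos: [0.4859, 0.1785, 0.0533]
eef_rot: [-0.66, 0.752, 0.002, -0.002]
contact_force: [-4.9, 3.4, 1.4]
opening: 0.009
t 3.85 pos [0.4859 0.1785 0.0533] toolx yaw -97.45 tilt [ 0.001  0.005 -1.   ] F [-4.87  3.39  1.44]
top [(280, 223, 16, [0.5251, 0.1221]), (300, 227, 16, [0.5167, 0.0669]), (319, 230, 17, [0.5093, 0.0114])]
  span 0.1119 yaw rel bay -0.54
```

```bash
python3 -m pendant '[[[0,0,0],[0,-0.003,0],0],[[0,0,0],[0,-0.006,0],0],[[0,0,0],[0,-0.009,0],0],[[0,0,0],[0,-0.012,0],0],[[0,0,0],[0,-0.014,0],0],[[0,0,0],[0,-0.016,0],0]]'
python3 -c "
from h import *
go();lids('top','pics/t4.png')"
```

```text
clock: 4.5
tool_pos: [0.5021, 0.1769, 0.0532]
eef_rot: [-0.66, 0.752, 0.002, -0.002]
contact_force: [-4.9, 5.1, 0.5]
opening: 0.005
t 4.5 pos [0.5021 0.1769 0.0532] toolx yaw -97.47 tilt [ 0.     0.005 -1.   ] F [-4.87  5.05  0.52]
top [(281, 218, 17, [0.5393, 0.1207]), (300, 224, 16, [0.526, 0.0655]), (319, 228, 16, [0.514, 0.0114])]
  span 0.1122 yaw rel bay -5.44
```

```bash
python3 -m pendant '[[[0,0,0],[0,-0.003,0],0],[[0,0,0],[0,-0.005,0],0],[[0,0,0],[0,-0.005,0],0],[[0,0,0],[0,0.045,0],0],[[0,0,0],[0.03,0.045,0],0],[[0,0,0],[0.08,0.045,0],0],[[0,0,0],[0.13,0.045,0],0],[[0,0,0],[0.18,0.045,0],0],[[0,0,0],[0.2,0.045,0],0],[[0,0,0],[0.2,0.045,0],0]]'
python3 -c "
from h import *
go();lids('top','pics/t5.png')"
```

```text
clock: 5.55
tool_pos: [0.4354, -0.022, 0.0554]
eef_rot: [-0.656, 0.755, -0.0, -0.002]
contact_force: [0.5, 0.3, 0.2]
opening: 0.001
t 5.55 pos [ 0.4354 -0.022   0.0554] toolx yaw -98.06 tilt [ 0.004  0.002 -1.   ] F [0.53 0.32 0.2 ]
top [(281, 217, 16, [0.5427, 0.119]), (300, 222, 16, [0.5295, 0.0657]), (320, 228, 16, [0.5159, 0.0109])]
  span 0.1113 yaw rel bay -6.3
```

```bash
python3 -c "
import cv2
im=cv2.imread('pics/t5.png')[120:270,230:390]
cv2.imwrite('pics/c5.png',cv2.convertScaleAbs(cv2.resize(im,None,fx=4,fy=4,interpolation=cv2.INTER_CUBIC),alpha=1.4))"
```

```text
(no output)
```

View pics/c5.png

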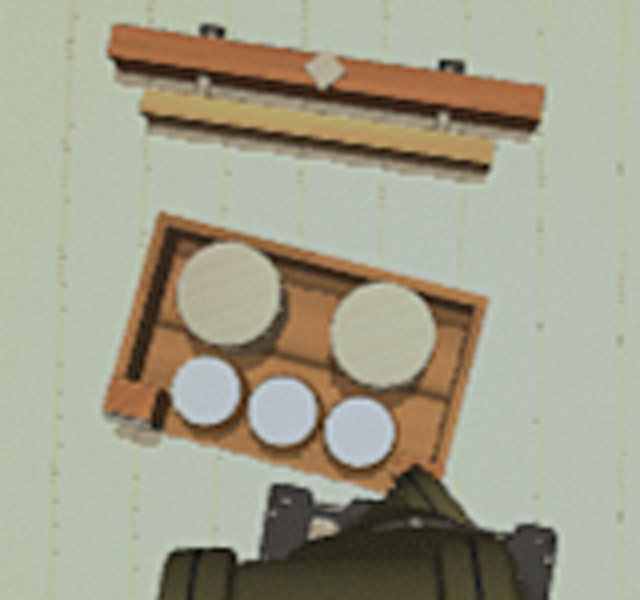

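The crate is now left-ahead by 6.3°, and the tool stands in line with the right post. Now push the right post.

```bash
python3 -m pendant '[[[0,0,0],[0.002,-0.015,0],0],[[0,0,0],[0.002,-0.021,0],0],[[0,0,0],[0.002,-0.025,0],0],[[0,0,0],[0.002,-0.029,0],0],[[0,0,0],[0.002,-0.033,0],0],[[0,0,0],[0.002,-0.037,0],0],[[0,0,0],[0.002,-0.041,0],0],[[0,0,0],[0.002,-0.045,0],0],[[0,0,0],[0.002,-0.049,0],0],[[0,0,0],[0.002,-0.053,0],0]]'
python3 -c "
from h import *
go();lids('top','pics/t6.png')"
```

```text
clock: 6.6
tool_pos: [0.4839, -0.0265, 0.0545]
eef_rot: [-0.659, 0.752, 0.003, -0.005]
contact_force: [-6.0, -1.5, 0.4]
opening: 0.003
t 6.6 pos [ 0.4839 -0.0265  0.0545] toolx yaw -97.56 tilt [ 0.004  0.01  -1.   ] F [-5.95 -1.46  0.39]
top [(282, 216, 16, [0.546, 0.1166]), (302, 218, 16, [0.5408, 0.0616]), (320, 220, 15, [0.5375, 0.01])]
  span 0.1069 yaw rel bay 3.05
```

```bash
python3 -m pendant '[[[0,0,0],[0,-0.004,0],0],[[0,0,0],[0,-0.008,0],0],[[0,0,0],[0,-0.012,0],0],[[0,0,0],[0,-0.012,0],0],[[0,0,0],[0,0.035,0],0],[[0,0,0],[-0.04,0.035,0],0],[[0,0,0],[-0.09,0.035,0],0],[[0,0,0],[-0.14,0.035,0],0],[[0,0,0],[-0.19,0.035,0],0],[[0,0,0],[-0.204,0.035,0],0]]'
python3 -c "
from h import *
go();lids('top','pics/t7.png')"
```

```text
clock: 7.65
tool_pos: [0.4812, 0.1909, 0.0557]
eef_rot: [-0.662, 0.749, 0.003, 0.004]
contact_force: [0.1, -0.5, 0.5]
opening: 0.002
t 7.65 pos [0.4812 0.1909 0.0557] toolx yaw -97.05 tilt [-0.01  -0.001 -1.   ] F [ 0.14 -0.46  0.49]
top [(282, 215, 16, [0.5494, 0.1155]), (302, 216, 16, [0.5468, 0.0598]), (322, 218, 17, [0.5441, 0.0044])]
  span 0.1112 yaw rel bay 4.83
```

```bash
python3 -m pendant '[[[0,0,0],[0.008,0.005,0],0],[[0,0,0],[0.008,0.005,0],0]]'
python3 -c "
from h import *
go((.481,.172,.055))"
```

```text
clock: 7.9
tool_pos: [0.4723, 0.1697, 0.055]
eef_rot: [-0.658, 0.753, 0.0, -0.004]
contact_force: [0.0, -0.8, -0.5]
opening: 0.006
t 7.9 pos [0.4723 0.1697 0.055 ] toolx yaw -97.75 tilt [ 0.005  0.005 -1.   ] F [ 0.   -0.76 -0.48]
shift [-0.0035 -0.0083 -0.0001] dist 0.009
```

```bash
python3 -m pendant '[[[0,0,0],[-0.003,-0.015,0],0],[[0,0,0],[-0.003,-0.027,0],0],[[0,0,0],[-0.003,-0.031,0],0],[[0,0,0],[-0.003,-0.035,0],0],[[0,0,0],[-0.003,-0.039,0],0],[[0,0,0],[-0.003,-0.043,0],0],[[0,0,0],[-0.003,-0.047,0],0],[[0,0,0],[-0.003,-0.051,0],0],[[0,0,0],[-0.003,-0.055,0],0],[[0,0,0],[-0.003,-0.059,0],0]]'
python3 -c "
from h import *
go();lids('top','pics/t8.png')"
```

```text
clock: 8.9
tool_pos: [0.5299, 0.1693, 0.0544]
eef_rot: [-0.659, 0.752, 0.003, -0.003]
contact_force: [-5.0, 2.1, -0.2]
opening: 0.007
t 8.9 pos [0.5299 0.1693 0.0544] toolx yaw -97.53 tilt [ 0.001  0.008 -1.   ] F [-5.03  2.12 -0.22]
top [(283, 208, 16, [0.5695, 0.1154]), (302, 212, 17, [0.5574, 0.0599]), (322, 216, 16, [0.5483, 0.0052])]
  span 0.1123 yaw rel bay -3.27
```

```bash
python3 -m pendant '[[[0,0,0],[0,-0.004,0],0],[[0,0,0],[0,-0.008,0],0],[[0,0,0],[0,-0.012,0],0],[[0,0,0],[0,-0.013,0],0],[[0,0,0],[0,-0.013,0],0],[[0,0,0],[0,0.037,0],0]]'
python3 -m pendant '[[[0,0,0],[0.05,0,0],0],[[0,0,0],[0.10,0,0],0],[[0,0,0],[0.15,0,0],0],[[0,0,0],[0.19,0,0],0],[[0,0,0],[0.203,0,0],0],[[0,0,0],[0.203,0,0],0]]'
python3 -c "
from h import *
go();lids('top','pics/t9.png')"
```

```text
clock: 9.55
tool_pos: [0.5033, 0.1728, 0.0553]
eef_rot: [-0.656, 0.755, -0.001, 0.004]
contact_force: [-0.8, 1.5, -0.8]
opening: 0.002
clock: 10.15
tool_pos: [0.4694, -0.0306, 0.0553]
eef_rot: [-0.657, 0.754, 0.0, -0.002]
contact_force: [-0.6, 0.2, 0.1]
opening: 0.004
t 10.15 pos [ 0.4694 -0.0306  0.0553] toolx yaw -97.88 tilt [ 0.002  0.002 -1.   ] F [-0.62  0.24  0.05]
top [(283, 204, 16, [0.5789, 0.1141]), (302, 209, 16, [0.5661, 0.06]), (322, 214, 16, [0.5526, 0.0052])]
  span 0.112 yaw rel bay -5.99
```

```bash
python3 -m pendant '[[[0,0,0],[0,-0.015,0],0],[[0,0,0],[0,-0.024,0],0],[[0,0,0],[0,-0.028,0],0],[[0,0,0],[0,-0.032,0],0],[[0,0,0],[0,-0.036,0],0],[[0,0,0],[0,-0.040,0],0],[[0,0,0],[0,-0.044,0],0],[[0,0,0],[0,-0.048,0],0],[[0,0,0],[0,-0.052,0],0],[[0,0,0],[0,-0.056,0],0]]'
python3 -m pendant '[[[0,0,0],[0,-0.004,0],0],[[0,0,0],[0,-0.006,0],0]]'
python3 -c "
from h import *
go();lids('top','pics/t10.png')"
```

```text
clock: 11.2
tool_pos: [0.5213, -0.0353, 0.0542]
eef_rot: [-0.659, 0.752, 0.003, -0.005]
contact_force: [-5.4, -1.4, 0.2]
opening: 0.007
clock: 11.4
tool_pos: [0.5277, -0.036, 0.0542]
eef_rot: [-0.659, 0.752, 0.002, -0.004]
contact_force: [-6.3, -1.1, 1.1]
opening: 0.011
t 11.4 pos [ 0.5277 -0.036   0.0542] toolx yaw -97.55 tilt [ 0.003  0.009 -1.   ] F [-6.33 -1.12  1.13]
top [(285, 203, 16, [0.5839, 0.1105])]
```

```bash
python3 -m pendant '[[[0,0,0],[0,0.03,0],0],[[0,0,0],[0,0.045,0],0],[[0,0,0],[-0.05,0.045,0],0],[[0,0,0],[-0.10,0.045,0],0],[[0,0,0],[-0.15,0.045,0],0],[[0,0,0],[-0.19,0.045,0],0],[[0,0,0],[-0.205,0.045,0],0],[[0,0,0],[-0.205,0.045,0],0]]'
python3 -c "
from h import *
go();lids('top','pics/t11.png')"
```

```text
clock: 12.25
tool_pos: [0.5135, 0.1774, 0.0552]
eef_rot: [-0.661, 0.751, 0.002, 0.001]
contact_force: [0.2, 0.3, 0.8]
opening: 0.0
t 12.25 pos [0.5135 0.1774 0.0552] toolx yaw -97.29 tilt [-0.003  0.002 -1.   ] F [0.17 0.27 0.81]
top [(285, 203, 16, [0.5842, 0.11]), (304, 204, 16, [0.5808, 0.0546]), (324, 206, 16, [0.5765, -0.0007])]
  span 0.111 yaw rel bay 3.65
```

```bash
python3 -m pendant '[[[0,0,0],[0.007,-0.010,0],0],[[0,0,0],[0.007,-0.020,0],0],[[0,0,0],[0.007,-0.026,0],0],[[0,0,0],[0.007,-0.030,0],0],[[0,0,0],[0.007,-0.034,0],0],[[0,0,0],[0.007,-0.038,0],0],[[0,0,0],[0.007,-0.042,0],0],[[0,0,0],[0.007,-0.046,0],0],[[0,0,0],[0.007,-0.050,0],0],[[0,0,0],[0.007,-0.052,0],0]]'
python3 -c "
from h import *
go();lids('top','pics/t12.png')"
```

```text
clock: 13.3
tool_pos: [0.5615, 0.1614, 0.0543]
eef_rot: [-0.659, 0.752, 0.003, -0.002]
contact_force: [-5.7, 3.8, 0.1]
opening: 0.001
t 13.3 pos [0.5615 0.1614 0.0543] toolx yaw -97.48 tilt [-0.     0.008 -1.   ] F [-5.69  3.8   0.1 ]
top [(285, 196, 17, [0.6018, 0.1106]), (305, 201, 16, [0.5896, 0.0543]), (324, 205, 17, [0.5803, 0.0005])]
  span 0.1122 yaw rel bay -3.43
```

```bash
python3 -m pendant '[[[0,0,0],[0,-0.003,0],0],[[0,0,0],[0,-0.006,0],0],[[0,0,0],[0,-0.008,0],0],[[0,0,0],[0,0.02,0],0],[[0,0,0],[0,0.042,0],0]]'
python3 -m pendant '[[[0,0,0],[0.05,0,0],0],[[0,0,0],[0.10,0,0],0],[[0,0,0],[0.15,0,0],0],[[0,0,0],[0.19,0,0],0],[[0,0,0],[0.203,0,0],0],[[0,0,0],[0.203,0,0],0]]'
python3 -c "
from h import *
go();lids('top','pics/t13.png')
im=cv2.imread('pics/t13.png')[110:260,230:390]
cv2.imwrite('pics/c13.png',cv2.convertScaleAbs(cv2.resize(im,None,fx=4,fy=4,interpolation=cv2.INTER_CUBIC),alpha=1.4))"
```

```text
clock: 13.85
tool_pos: [0.5215, 0.1657, 0.0549]
eef_rot: [-0.659, 0.752, 0.001, -0.001]
contact_force: [0.1, 0.5, 0.1]
opening: 0.004
clock: 14.45
tool_pos: [0.4954, -0.0382, 0.0551]
eef_rot: [-0.657, 0.754, 0.001, -0.002]
contact_force: [-0.4, -0.0, 0.5]
opening: 0.009
t 14.45 pos [ 0.4954 -0.0382  0.0551] toolx yaw -97.83 tilt [ 0.001  0.003 -1.   ] F [-0.44 -0.01  0.49]
top [(285, 195, 16, [0.6052, 0.1096]), (304, 199, 16, [0.5943, 0.0552]), (324, 204, 16, [0.5825, 0.0001])]
  span 0.1118 yaw rel bay -4.12
```

View pics/c13.png

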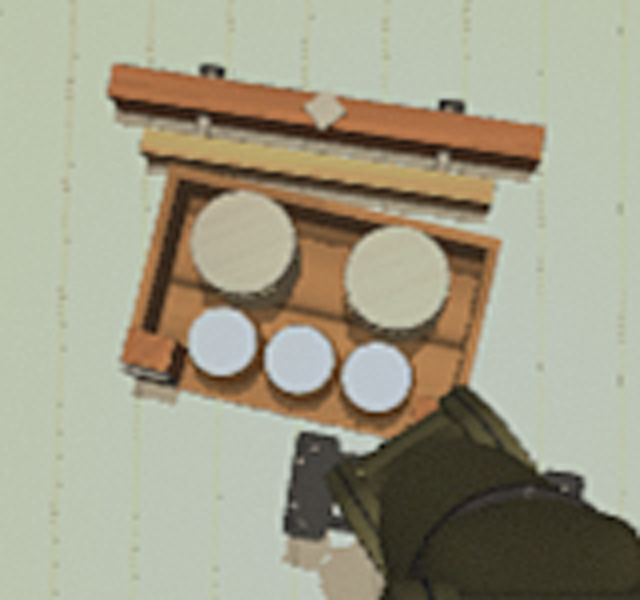

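```bash
python3 -m pendant '[[[0,0,0],[-0.003,-0.015,0],0],[[0,0,0],[-0.003,-0.027,0],0],[[0,0,0],[-0.003,-0.033,0],0],[[0,0,0],[-0.003,-0.037,0],0],[[0,0,0],[-0.003,-0.041,0],0],[[0,0,0],[-0.003,-0.045,0],0],[[0,0,0],[-0.003,-0.049,0],0],[[0,0,0],[-0.003,-0.053,0],0],[[0,0,0],[-0.003,-0.056,0],0],[[0,0,0],[-0.003,-0.056,0],0]]'
python3 -m pendant '[[[0,0,0],[0,0.025,0],0],[[0,0,0],[0,0.037,0],0],[[0,0,0],[-0.05,0.037,0],0],[[0,0,0],[-0.10,0.037,0],0],[[0,0,0],[-0.15,0.037,0],0],[[0,0,0],[-0.19,0.037,0],0],[[0,0,0],[-0.203,0.037,0],0],[[0,0,0],[-0.203,0.037,0],0],[[0,0,0],[-0.203,0.037,0],0]]'
python3 -c "
from h import *
go();lids('top','pics/t14.png')"
```

```text
clock: 15.5
tool_pos: [0.5488, -0.0403, 0.0542]
eef_rot: [-0.659, 0.752, 0.002, -0.004]
contact_force: [-4.5, -1.0, -1.2]
opening: 0.006
clock: 16.4
tool_pos: [0.5414, 0.1641, 0.0548]
eef_rot: [-0.658, 0.753, 0.0, -0.002]
contact_force: [-0.4, -0.2, -0.4]
opening: 0.003
t 16.4 pos [0.5414 0.1641 0.0548] toolx yaw -97.63 tilt [ 0.002  0.003 -1.   ] F [-0.45 -0.16 -0.4 ]
top [(286, 194, 16, [0.6087, 0.1063]), (306, 196, 16, [0.6032, 0.0507]), (326, 198, 16, [0.5978, -0.0044])]
  span 0.1113 yaw rel bay 1.96
```

```bash
python3 -m pendant '[[[0,0,0],[0.001,-0.012,0],0],[[0,0,0],[0.001,-0.021,0],0],[[0,0,0],[0.001,-0.025,0],0],[[0,0,0],[0.001,-0.029,0],0],[[0,0,0],[0.001,-0.032,0],0],[[0,0,0],[0.001,-0.035,0],0],[[0,0,0],[0.001,-0.038,0],0],[[0,0,0],[0.001,-0.039,0],0]]'
python3 -c "
from h import *
go();lids('top','pics/t15.png')"
```

```text
clock: 17.25
tool_pos: [0.5775, 0.1613, 0.0544]
eef_rot: [-0.659, 0.752, 0.003, -0.002]
contact_force: [-7.1, 3.2, 2.7]
opening: 0.005
t 17.25 pos [0.5775 0.1613 0.0544] toolx yaw -97.49 tilt [-0.     0.008 -1.   ] F [-7.1   3.22  2.72]
top [(306, 195, 16, [0.6076, 0.0512]), (325, 198, 16, [0.5994, -0.0029])]
  span 0.0547 yaw rel bay -1.04
```

```bash
for i in 1 2; do python3 -m pendant '[[[0,0,0],[0,-0.0012,0],0],[[0,0,0],[0,-0.0024,0],0]]' | grep -E 'pos|force'; done; python3 -c "
from h import *
go();lids('top','pics/t16.png')"
```

```text
tool_pos: [0.5794, 0.1613, 0.0544]
contact_force: [-7.0, 3.2, 1.1]
tool_pos: [0.5819, 0.1614, 0.0544]
contact_force: [-5.9, 3.4, 2.0]
t 17.7 pos [0.5819 0.1614 0.0544] toolx yaw -97.45 tilt [-0.001  0.008 -1.   ] F [-5.9   3.37  2.05]
top [(306, 194, 16, [0.6094, 0.0507]), (325, 198, 16, [0.6005, -0.0035])]
  span 0.0549 yaw rel bay -1.72
```

```bash
python3 -m pendant '[[[0,0,0],[0,0.02,0],0],[[0,0,0],[0,0.03,0],0],[[0,0,0],[0.05,0.03,0],0],[[0,0,0],[0.10,0.03,0],0],[[0,0,0],[0.15,0.03,0],0],[[0,0,0],[0.19,0.03,0],0],[[0,0,0],[0.205,0.03,0],0],[[0,0,0],[0.205,0.03,0],0],[[0,0,0],[0.205,0.03,0],0]]'
python3 -c "
from h import *
go();lids('top','pics/t17.png')
im=cv2.imread('pics/t17.png')[110:260,230:390]
cv2.imwrite('pics/c17.png',cv2.convertScaleAbs(cv2.resize(im,None,fx=4,fy=4,interpolation=cv2.INTER_CUBIC),alpha=1.4))"
```

```text
clock: 18.65
tool_pos: [0.5288, -0.0379, 0.0551]
eef_rot: [-0.66, 0.752, 0.001, 0.0]
contact_force: [-0.3, 0.1, 0.4]
opening: 0.004
t 18.65 pos [ 0.5288 -0.0379  0.0551] toolx yaw -97.48 tilt [-0.002  0.002 -1.   ] F [-0.31  0.14  0.42]
top [(287, 190, 16, [0.6186, 0.1061]), (306, 194, 16, [0.6099, 0.0514]), (325, 197, 16, [0.6017, -0.0025])]
  span 0.1099 yaw rel bay -1.25
```

View pics/c17.png

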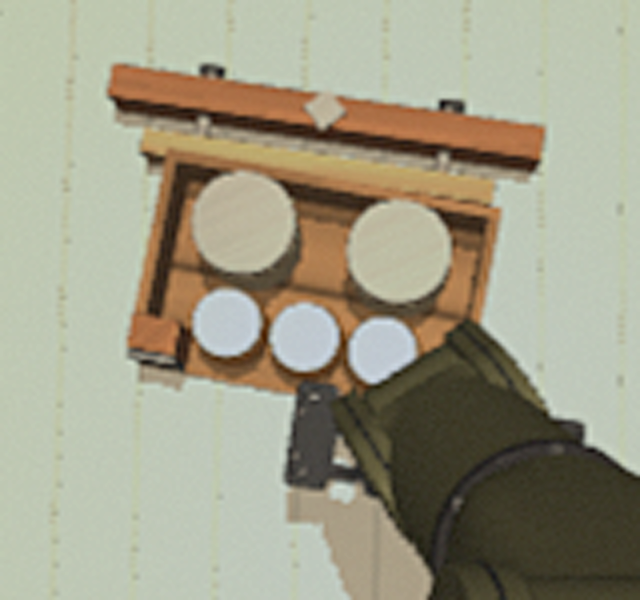

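```bash
python3 -m pendant '[[[0,0,0],[0.004,-0.008,0],0],[[0,0,0],[0.004,-0.014,0],0],[[0,0,0],[0.004,-0.018,0],0],[[0,0,0],[0.004,-0.020,0],0],[[0,0,0],[0.004,-0.022,0],0],[[0,0,0],[0.004,-0.024,0],0]]'
for i in 1 2 3 ; do python3 -m pendant '[[[0,0,0],[0,-0.0012,0],0],[[0,0,0],[0,-0.002,0],0]]' | grep -E 'pos|force'; done; python3 -c "
from h import *
go();lids('top','pics/t18.png')"
```

```text
clock: 19.3
tool_pos: [0.5489, -0.0472, 0.0545]
eef_rot: [-0.659, 0.752, 0.002, -0.003]
contact_force: [-6.0, 0.4, 2.8]
opening: 0.003
tool_pos: [0.5506, -0.0481, 0.0545]
contact_force: [-6.8, 0.5, 2.8]
tool_pos: [0.5523, -0.0488, 0.0544]
contact_force: [-5.0, -0.4, 2.1]
tool_pos: [0.5541, -0.0494, 0.0543]
contact_force: [-6.0, -1.9, 1.7]
t 19.9 pos [ 0.5541 -0.0494  0.0543] toolx yaw -97.6 tilt [ 0.004  0.009 -1.   ] F [-6.04 -1.95  1.74]
top [(287, 190, 16, [0.6195, 0.1053]), (306, 193, 16, [0.6123, 0.0496])]
  span 0.0562 yaw rel bay 0.18
```

```bash
for i in 1 2 3 ; do python3 -m pendant '[[[0,0,0],[0,-0.0012,0],0],[[0,0,0],[0,-0.002,0],0]]' | grep -E 'pos|force'; done; python3 -c "
from h import *
go();lids('top','pics/t19.png')"
```

```text
tool_pos: [0.5559, -0.0498, 0.0542]
contact_force: [-6.4, -1.1, 1.4]
tool_pos: [0.556, -0.0498, 0.054]
contact_force: [-10.0, 0.8, 4.8]
tool_pos: [0.556, -0.0497, 0.0538]
contact_force: [-13.1, 0.5, 5.8]
t 20.55 pos [ 0.556  -0.0497  0.0538] toolx yaw -97.53 tilt [ 0.005  0.017 -1.   ] F [-13.12   0.47   5.77]
top [(287, 190, 16, [0.6196, 0.105]), (306, 192, 16, [0.6137, 0.0501])]
  span 0.0553 yaw rel bay 1.49
```

Right corner met the batten at 13 N, with the crate about 1.5° right-ahead. Now I'll close the left side.

```bash
python3 -m pendant '[[[0,0,0],[0,0.02,0],0],[[0,0,0],[0,0.034,0],0],[[0,0,0],[-0.05,0.034,0],0],[[0,0,0],[-0.10,0.034,0],0],[[0,0,0],[-0.15,0.034,0],0],[[0,0,0],[-0.195,0.034,0],0],[[0,0,0],[-0.212,0.034,0],0],[[0,0,0],[-0.212,0.034,0],0],[[0,0,0],[-0.212,0.034,0],0]]'
python3 -c "
from h import *
go((.576,.161,.055));lids('top','pics/t20.png')"
```

```text
clock: 21.5
tool_pos: [0.5574, 0.1632, 0.0547]
eef_rot: [-0.658, 0.753, 0.0, -0.002]
contact_force: [-0.7, 0.5, 0.3]
opening: 0.002
t 21.5 pos [0.5574 0.1632 0.0547] toolx yaw -97.66 tilt [ 0.003  0.003 -1.   ] F [-0.72  0.48  0.33]
shift [-0.0003 -0.0188 -0.0004] dist 0.019
top [(287, 190, 16, [0.6201, 0.1049]), (306, 193, 16, [0.6134, 0.0497]), (326, 195, 16, [0.6064, -0.0056])]
  span 0.1114 yaw rel bay 0.55
```

```bash
python3 -m pendant '[[[0,0,0],[0,-0.010,0],0],[[0,0,0],[0,-0.017,0],0],[[0,0,0],[0,-0.019,0],0],[[0,0,0],[0,-0.021,0],0],[[0,0,0],[0,-0.023,0],0]]' | grep -E 'pos|force'
for i in 1 2 3 ; do python3 -m pendant '[[[0,0,0],[0,-0.001,0],0],[[0,0,0],[0,-0.002,0],0]]' | grep -E 'pos|force'; done; python3 -c "
from h import *
go();lids('top','pics/t21.png')"
```

```text
tool_pos: [0.5801, 0.1625, 0.0548]
contact_force: [-0.5, -0.2, 0.4]
tool_pos: [0.5817, 0.1627, 0.0548]
contact_force: [-1.7, 0.9, 1.3]
tool_pos: [0.5821, 0.1627, 0.0545]
contact_force: [-5.7, 0.7, 1.9]
tool_pos: [0.5838, 0.1631, 0.0545]
contact_force: [-6.3, 1.8, 1.9]
t 22.65 pos [0.5838 0.1631 0.0545] toolx yaw -97.49 tilt [ 0.     0.007 -1.   ] F [-6.28  1.85  1.93]
top [(287, 188, 16, [0.6246, 0.1061]), (306, 192, 16, [0.6143, 0.0503]), (326, 195, 16, [0.6067, -0.0053])]
  span 0.1128 yaw rel bay -1.52
```

```bash
for i in 1 2 3 ; do python3 -m pendant '[[[0,0,0],[0,-0.001,0],0],[[0,0,0],[0,-0.0018,0],0]]' | grep -E 'pos|force'; done; python3 -c "
from h import *
go();lids('top','pics/t22.png')"
```

```text
tool_pos: [0.5852, 0.1632, 0.0545]
contact_force: [-7.3, 2.7, 2.1]
tool_pos: [0.5853, 0.1631, 0.0543]
contact_force: [-9.8, 2.7, 4.7]
tool_pos: [0.5852, 0.163, 0.054]
contact_force: [-14.1, 3.1, 5.9]
t 23.3 pos [0.5852 0.163  0.054 ] toolx yaw -97.44 tilt [ 0.002  0.014 -1.   ] F [-14.13   3.15   5.9 ]
top [(286, 188, 16, [0.6266, 0.1065]), (306, 192, 16, [0.6149, 0.0498]), (326, 195, 16, [0.607, -0.0052])]
  span 0.1135 yaw rel bay -2.36
```

```bash
python3 -m pendant '[[[0,0,0],[0,0.02,0],0],[[0,0,0],[0,0.036,0],0],[[0,0,0],[0.05,0.036,0],0],[[0,0,0],[0.10,0.036,0],0],[[0,0,0],[0.15,0.036,0],0],[[0,0,0],[0.195,0.036,0],0],[[0,0,0],[0.212,0.036,0],0],[[0,0,0],[0.212,0.036,0],0],[[0,0,0],[0.212,0.036,0],0]]'
python3 -c "
from h import *
go((.556,-.0497,.055));lids('top','pics/t23.png')"
```

```text
clock: 24.25
tool_pos: [0.5288, -0.0429, 0.0551]
eef_rot: [-0.659, 0.752, 0.001, 0.0]
contact_force: [0.6, 0.7, -0.2]
opening: 0.005
t 24.25 pos [ 0.5288 -0.0429  0.0551] toolx yaw -97.55 tilt [-0.001  0.001 -1.   ] F [ 0.62  0.72 -0.24]
shift [ 0.0031 -0.0279  0.0001] dist 0.028
top [(287, 189, 16, [0.6224, 0.1054]), (306, 192, 16, [0.6148, 0.0497]), (326, 195, 16, [0.607, -0.0052])]
  span 0.1117 yaw rel bay -0.33
```

```bash
python3 -m pendant '[[[0,0,0],[0.002,-0.010,0],0],[[0,0,0],[0.002,-0.018,0],0],[[0,0,0],[0.002,-0.021,0],0],[[0,0,0],[0.002,-0.0225,0],0],[[0,0,0],[0.002,-0.024,0],0]]' | grep -E 'pos|force'
for i in 1 2 3 4; do python3 -m pendant '[[[0,0,0],[0,-0.001,0],0],[[0,0,0],[0,-0.0016,0],0]]' | grep -E 'pos|force'; done; python3 -c "
from h import *
go()"
```

```text
tool_pos: [0.5512, -0.0487, 0.0548]
contact_force: [0.1, 0.2, 0.1]
tool_pos: [0.5527, -0.0494, 0.0549]
contact_force: [0.3, -0.1, -0.1]
tool_pos: [0.5545, -0.0497, 0.0549]
contact_force: [-0.7, 0.3, -0.4]
tool_pos: [0.5556, -0.0499, 0.0548]
contact_force: [-1.7, 1.3, 1.1]
tool_pos: [0.5557, -0.0501, 0.0545]
contact_force: [-4.9, 0.4, 2.4]
t 25.6 pos [ 0.5557 -0.0501  0.0545] toolx yaw -97.56 tilt [ 0.001  0.007 -1.   ] F [-4.94  0.4   2.41]
```

```bash
for i in 1 2 3 4; do python3 -m pendant '[[[0,0,0],[0,-0.001,0],0],[[0,0,0],[0,-0.0016,0],0]]' | grep -E 'pos|force'; done; python3 -m pendant '[[[0,0,0],[0,-0.0005,0],0],[[0,0,0],[0,-0.0005,0],0],[[0,0,0],[0,-0.0005,0],0],[[0,0,0],[0,-0.0005,0],0]]'; python3 -c "
from h import *
go()"
```

```text
tool_pos: [0.5562, -0.0504, 0.0544]
contact_force: [-8.2, 0.9, 3.3]
tool_pos: [0.5562, -0.0504, 0.0542]
contact_force: [-10.4, 2.1, 5.2]
tool_pos: [0.5562, -0.0504, 0.054]
contact_force: [-13.8, 1.9, 5.9]
tool_pos: [0.5561, -0.0505, 0.0537]
contact_force: [-16.1, 2.4, 7.1]
clock: 26.8
tool_pos: [0.5561, -0.0505, 0.0536]
eef_rot: [-0.659, 0.752, 0.006, -0.008]
contact_force: [-14.8, 3.1, 7.5]
opening: 0.001
t 26.8 pos [ 0.5561 -0.0505  0.0536] toolx yaw -97.48 tilt [ 0.004  0.019 -1.   ] F [-14.82   3.09   7.45]
```

```bash
python3 -m pendant '[[[0,0,0],[0,0.02,0],0],[[0,0,0],[0,0.038,0],0],[[0,0,0],[-0.05,0.038,0],0],[[0,0,0],[-0.10,0.038,0],0],[[0,0,0],[-0.15,0.038,0],0],[[0,0,0],[-0.195,0.038,0],0],[[0,0,0],[-0.212,0.038,0],0],[[0,0,0],[-0.212,0.038,0],0],[[0,0,0],[-0.212,0.038,0],0]]' |grep -E 'pos|force'
python3 -c "
from h import *
go((.5852,.163,.055));lids('top','pics/t24.png')"
```

```text
tool_pos: [0.5549, 0.1617, 0.0547]
contact_force: [-0.5, -0.6, -0.2]
t 27.7 pos [0.5549 0.1617 0.0547] toolx yaw -97.66 tilt [ 0.003  0.003 -1.   ] F [-0.48 -0.59 -0.19]
shift [-0.0053 -0.0299 -0.0004] dist 0.03
top [(287, 189, 16, [0.6225, 0.1051]), (307, 192, 16, [0.6151, 0.0495]), (326, 195, 16, [0.6078, -0.0056])]
  span 0.1117 yaw rel bay 0.03
```

```bash
python3 -m pendant '[[[0,0,0],[-0.004,-0.010,0],0],[[0,0,0],[-0.004,-0.019,0],0],[[0,0,0],[-0.004,-0.023,0],0],[[0,0,0],[-0.004,-0.0245,0],0],[[0,0,0],[-0.004,-0.026,0],0]]' | grep -E 'pos|force'
for i in 1 2 3 4 5; do python3 -m pendant '[[[0,0,0],[0,-0.001,0],0],[[0,0,0],[0,-0.002,0],0]]' | grep -E 'pos|force'; done
```

```text
tool_pos: [0.5809, 0.1638, 0.0547]
contact_force: [0.3, 1.0, 1.0]
tool_pos: [0.5828, 0.1645, 0.0548]
contact_force: [-0.4, 0.8, 0.6]
tool_pos: [0.585, 0.1643, 0.0548]
contact_force: [0.9, 0.6, -0.8]
tool_pos: [0.5853, 0.1641, 0.0545]
contact_force: [-5.4, 1.0, 2.4]
tool_pos: [0.5855, 0.1641, 0.0543]
contact_force: [-9.3, 1.2, 4.7]
tool_pos: [0.5855, 0.1641, 0.054]
contact_force: [-13.2, 2.2, 6.2]
```

Both posts now go stiff at first touch (left .585, right .556), so the crate is flush. I'll hold briefly, back off, rise and check.

```bash
python3 -m pendant '[[[0,0,0],[0,-0.001,0],0],[[0,0,0],[0,-0.001,0],0],[[0,0,0],[0,-0.001,0],0],[[0,0,0],[0,-0.001,0],0],[[0,0,0],[0,0.015,0],0],[[0,0,0],[0,0.05,0],0],[[0,0,0],[0,0.09,0],0],[[0,0,0],[0,0.12,-0.02],0],[[0,0,0],[0,0.12,-0.07],0],[[0,0,0],[0,0.12,-0.12],0]]'
python3 -m pendant '[[[0,0,0],[0,0,-0.03],0],[[0,0,0],[0,0,-0.03],0],[[0,0,0],[0,0,-0.03],0]]'
python3 -c "
from h import *
go();lids('top','pics/t25.png')
im=cv2.imread('pics/t25.png')[110:260,230:390]
cv2.imwrite('pics/c25.png',cv2.convertScaleAbs(cv2.resize(im,None,fx=4,fy=4,interpolation=cv2.INTER_CUBIC),alpha=1.4))"
```

```text
clock: 30.25
tool_pos: [0.4711, 0.1794, 0.176]
eef_rot: [-0.66, 0.751, 0.001, -0.002]
contact_force: [1.1, 0.7, 0.2]
opening: 0.007
clock: 30.55
tool_pos: [0.4732, 0.1791, 0.2056]
eef_rot: [-0.659, 0.752, 0.001, -0.0]
contact_force: [-0.3, 1.4, -0.5]
opening: 0.006
t 30.55 pos [0.4732 0.1791 0.2056] toolx yaw -97.6 tilt [-0.     0.001 -1.   ] F [-0.35  1.39 -0.53]
top [(287, 189, 16, [0.6227, 0.1054]), (306, 192, 16, [0.6157, 0.0497]), (326, 195, 16, [0.6078, -0.0056])]
  span 0.1121 yaw rel bay -0.02
```

View pics/c25.png

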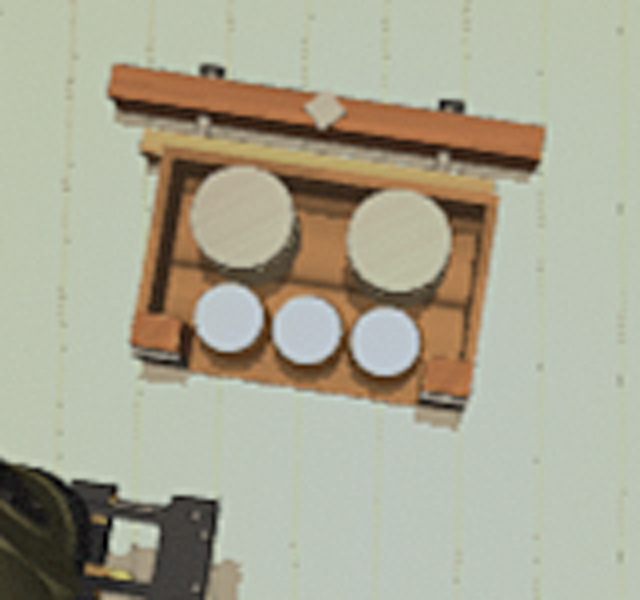

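The crate's back wall lies parallel to and against the batten, from (165,150) to (497,198). The gripper is well clear, so I'm handing in.

```bash
python3 -c "
from plant import r
print(r.finish_job())"
```

```text
the job is handed in; nothing more can be done
None
```

I crept the crate back post by post until it was home against the batten, and handed the job in at about 31 s of the allowed 72 s. No verdict is reported.

**Swings:** measured against the batten, they were -6.3° (left ahead), +4.8° (right), -6.0° (left), +3.7°, -4.1°, +2.0° and -1.7°. All were inside 12°.

**Finding the batten:** the right corner met it first. I then closed the left side and pressed each post once more. Both posts went stiff almost at first touch. The largest readings I took were about 16 N along the push, or 18 N in total.

**Last checks:**
- The lids gave a yaw of -0.02° to the batten, and the picture shows the back wall lying along it.
- The crate sits about 10 mm right of the bay's middle.
- The gripper was withdrawn and about 0.2 m up, with no contact force beyond noise.

**Less certain:**
- Some yaw readings taken while pressing, such as -2.4° at the left post, disagreed with the others. I think the gripper hid part of a lid, because the readings taken clear of the crate came back near 0°.
- The bay's own yaw is known to only about 0.4°.
- I did not re-measure the bystanders at the end; the tool's path kept clear of them.

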